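# Set the damper of a fume box and hold its lid at the working opening

### The arm

A 6-joint arm with a two-finger parallel gripper is mounted at the origin on a cart in front of the work surface, level with it; the furniture and walls round the work are solid. World frame = base frame: x ahead of the robot, y to its left, z up, the work surface at z = 0. Lengths are in m, angles in degrees, forces in N, time in s.
With the tool pointing down it reaches from about 0.3 to 0.775 m from the base axis. Payload 14.6 kg.
Tool frame: the origin (TCP) lies at the very end of the fingers, on their centre line; the grasp point (between the pads) lies 19 mm behind it (bot.pinch_z is the distance from the TCP to the grasp point, in m); z points along the fingers, x is the direction in which the jaws open and shut, and the axes are right-handed (so a half turn about z gives the same grasp; the last joint's range is limited). The gripper opens to 94 mm and grips with 3 to 60 N. Pads are 16 mm wide; open, the fingers measure 119 mm over their backs; the gripper's body (75 mm by 177 mm) begins 78 mm behind the grasp point.
Start: joints at [68.148, 17.183, 87.147, -0, 75.671, -3.816], TCP at [0.17, 0.523, 0.172] pointing down, gripper open.
Joint ranges: [-173.82, 173.82], [-45.26, 126.66], [13.44, 144.39], [-59.66, 239.66], [0, 175.72], [-146.38, 146.38]. Speed limits (degrees/s): [127.2, 127.2, 147.25, 180, 180, 180].

### API

Orientations are given as a 3x3 rotation matrix whose columns are the frame's x, y, z axes.
In Python, from bench import bot gives the robot as it stands. The module is installed in compiled form; this text tells all that it offers.
- The arm moves only by the tool step_arm, never from a script. Its argument "increments" is a list of rows, each an object of numbers: "tx", "ty", "tz": the shift along the tool's x, y, z in mm; "wx", "wy", "wz": the turn, a rotation vector about the tool's x, y, z in degrees; "jaw": the closure, from 0 (fully open) to 1 (shut). In form: [{"tx": .., "ty": .., "tz": .., "wx": .., "wy": .., "wz": .., "jaw": ..}, ...]. A call has 1 to 20 rows; each row shifts and turns the commanded pose from where the row before left it, along the tool's axes as they then stand; what a row does not reach is not made up. A row lasts 1/8 s, in which the tool goes at most 62.5 mm and 10.7 degrees, less where a joint would pass 70% of its speed; a pose out of reach is approached as far as the arm can. A call with a gripper value outside its range is refused whole. The fingers move at their own pace and stop on an object; the grip force is fixed at half the most. Time passes only in rows, so rows that do not move let the fingers close. It gives the time, the measured TCP pose, the force and the opening at its end, in the units of the state.
- bot.sense(): the state, without advancing time (a new reading comes with each control period).
- bot.get_image(name): name is "scene" or "top" or "wrist"; returns a dict with "frame" (420x560x3 uint8, red, green, blue), "fx", "fy", "cx", "cy" (pixels), "origin" and "attitude" of the camera in the world; the wrist camera has in their place "tool_from_camera" (4x4, takes a point from camera to tool coordinates, whose origin is the TCP and whose axes are the tool frame's). Camera axes: x right, y down, z forward; pixel columns grow to the right and rows downward; lengths in m; the calibration is good to about 2 mm. A picture is of the moment at which its call begins: read the wrist's pose just before it. There is no depth.
- bot.hand_in(): hands the job in, once; it reports no verdict.
The state is a dict: "clock": time; "q": joint angles; "joint_velocities": joint speeds; "effort": joint torques, N m; "eef_pos": TCP position; "ee_rot": TCP orientation; "contact_force": force on the tool from outside, world axes, zero at the start; "torque": the same for the moment, N m; "width": finger opening in m.
Only numpy, scipy, OpenCV 4.12 (cv2) and the standard library are available. Lean on these libraries where they do the work, as an engineer would, in place of code of your own. Each camera call takes 0.05 s, during which the arm holds its last target.

### The job

A colleague wants to reach into the fume extraction box with both hands. With the lid still shut, first turn the red lever on the extraction pipe to half open, 45 degrees, midway between across the pipe (shut) and along the pipe (fully open). Then raise the hinged lid by the black grip of its front handle to its working opening of 45 degrees and finish while still holding it there by that grip: its support strut is missing, so never let it drop, and leave the bottle, the tin and the solder spool where they stand.

Things in the scene. Friction and masses are not known exactly. Their poses are not given: they have to be found in the camera images.
- fume_box: White fume extraction box, fixed: case 200 deep (x) by 250 wide (y), rim 117 above the bench, flat window lid, a circuit board inside. From its -y side a grey pipe (diameter 50, axis 70 above the bench) leads through a damper to a black filter drum that ends 388 from the origin. Origin: centre of the case's underside. x to the back (hinge), -x to the front (handle), z up; may stand turned.
- lid (a joint): Angle of the lid in rad: 0 shut (level), grows as the front edge rises about the hinge at the back; 0.785 is 45 degrees, stop at 1.75. The lid weighs about 0.4 kg, turns freely and falls shut when let go.
- lid_hinge (a point): Middle of the lid's hinge axis, fixed on the box's back edge, in the box frame at (106, 0, 126) mm; the axis runs along the box's y.
- lid_handle: The black grip of the lid's pull handle: a round sleeve, diameter 15 mm, 80 mm long, parallel to the hinge, that turns freely on the cross bar of a steel U-shaped handle; the handle stands out forwards from the lid's front edge in the plane of the lid, leaving a gap of 36 mm between grip and lid. Origin: middle of the grip, 252 mm from the hinge axis, 126 mm above the bench when shut.
- damper (a joint): Angle of the red damper lever in rad: 0 shut (across the pipe, pointing to the front, -x of the box), grows anticlockwise seen from above to 1.571 fully open (along the pipe, pointing away from the case, -y of the box); 0.785 is half open. Friction keeps it where it is left (about 2 N at the grip). The quadrant plate under it has long marks at shut, half and open.
- damper_axis (a point): Point on the lever's vertical turning axis, fixed on the box, in the box frame at (-20, -222, 123) mm, at the height of the lever's grip.
- lever_grip (a point): Middle of the lever's red grip, 78 mm from the turning axis. The grip is 56 mm long, 13 mm wide and 24 mm tall (its top is 135 mm above the bench); pinch it from above across its width.
- ipa_bottle: White bottle with red pointed cap, diameter 54 mm, 112 mm tall, loose on the bench in front of the box at the left. Origin: centre of its underside.
- flux_tin: Small round tin with orange lid, diameter 50 mm, 18 mm tall, loose on the bench in front of the box. Origin: centre of its underside.
- solder_spool: Small white spool of solder, diameter 54 mm, 38 mm tall, standing loose on the bench in front of the box. Origin: centre of its underside.
Mind the look-alikes: they are no part of the job. Several things have the shape of the solder_spool; the one meant has the colours described above. Of the things that look like the ipa_bottle, take the one that is nearest to the robot's base at the start.

How it is judged (in metres and radians):
On the way, in this order (a step that is already met when the one before it is completed fails the run):
1. the damper lever stands at half open (45 degrees, within 8) while the lid is still shut (value of joint damper between 0.646 and 0.925 rad and value of joint lid below 0.05 rad), for 0.3 s.
2. the lid is raised to 45 degrees (within 6) by its handle (value of joint lid between 0.681 and 0.89 rad and contact force between any of the fingers, the arm and lid_handle above 0.5 N), for 0.3 s.
At the end, for the whole second after the job is handed in: The lid stands still at 45 degrees (within 6), carried by the robot at the handle's black grip and by nothing else; the damper lever is at half open, 45 degrees (within 8); bottle, tin and spool are within 30 mm of where they stood (all of step 2 and velocity of joint lid between -0.1 and 0.1 rad/s and value of joint damper between 0.646 and 0.925 rad and contact force between each of ipa_bottle, flux_tin, solder_spool and fume_box below 0.2 N and distance of each of ipa_bottle, flux_tin, solder_spool from where it was at the start of the episode below 0.03 m); the arm keeps its last pose, push and grip.
It fails at once if the lid is opened while the damper is not yet half open (value of joint lid above 0.15 rad and value of joint damper below 0.6 rad).
It fails at once if the lid drops (velocity of joint lid below -2 rad/s).
It fails at once if the bottle, the tin or the spool is shifted by more than 30 mm or tipped over (distance of any of ipa_bottle, flux_tin, solder_spool from where it was at the start of the episode above 0.03 m or angle between any of ipa_bottle, flux_tin, solder_spool's own z axis and vertical above 0.5 rad).
It also fails if it takes over 48 s, if anything falls off the work surface, if the arm or the gripper's body presses on something with over 40 N, if the wrist force passes 120 N, or if a joint passes its speed limit or range.

## Working session

There is one attempt and no reset: what is moved stays moved. The work goes in short steps, Python scripts to look and compute and a tool call to move; the robot and the scene stay as the last step left them, time stands still between calls to the robot, and variables do not carry over. Pictures are saved under pics/ and viewed, and the job is handed in when it is done.

Besides the shell and the picture viewer there is one more tool, called after "Request:" as name(argument=value, ...) on one line, values as JSON. step_arm: Moves the arm, as the interface text tells. Its arguments: {"type":"object","properties":{"increments":{"type":"array"}},"required":["increments"]}

```bash
mkdir -p pics; python3 - <<'E'
from bench import bot
import cv2,json
s=bot.sense();print(s)
for n in ("scene","top","wrist"):
    d=bot.get_image(n);cv2.imwrite(f"pics/{n}0.png",d["frame"][:,:,::-1]);print(n,{k:v for k,v in d.items() if k!="frame"})
E
```

```text
{'clock': 0.0, 'q': array([ 6.81485339e+01,  1.72141190e+01,  8.71811152e+01, -3.79109960e-04,
        7.56709536e+01, -3.81380924e+00]), 'joint_velocities': array([-0.04053787, -0.07592688, -0.00800693, -0.05735536, -0.01070342,
        0.02855315]), 'effort': array([ 1.73451699e-03, -5.31806266e+01, -3.52745068e+01,  7.08763953e-02,
        2.43299321e-02, -1.34949869e-04]), 'eef_pos': array([0.17017278, 0.52268496, 0.17109479]), 'ee_rot': array([[ 3.09640191e-01,  9.50853707e-01, -4.24015453e-04],
       [ 9.50853102e-01, -3.09640474e-01, -1.07458297e-03],
       [-1.15306355e-03, -7.04423325e-05, -9.99999333e-01]]), 'contact_force': array([0.04148564, 0.20919182, 0.5118041 ]), 'torque': array([ 0.02535445,  0.00285563, -0.00981809]), 'width': 0.09379961901560276}
scene {'fx': 489.491160281499, 'fy': 489.491160281499, 'cx': 277.96781459934635, 'cy': 212.35967653039256, 'origin': array([0.14742644, 1.02841856, 1.11357938]), 'attitude': array([[-0.89647511, -0.32799547,  0.29791166],
       [-0.44296468,  0.64716262, -0.62045373],
       [ 0.01070872, -0.68818567, -0.72545559]])}
top {'fx': 518.6720528559686, 'fy': 518.6720528559686, 'cx': 276.5931580478106, 'cy': 206.73561409513266, 'origin': array([0.37151748, 0.15143176, 1.49845844]), 'attitude': array([[ 0.01802945, -0.99171355,  0.12719736],
       [-0.99961779, -0.0152124 ,  0.02308388],
       [-0.02095762, -0.12756494, -0.99160878]])}
wrist {'fx': 297.68646976525145, 'fy': 297.68646976525145, 'cx': 278.4140407397416, 'cy': 208.6568727007164, 'tool_from_camera': array([[ 9.99999246e-01, -4.77574772e-05, -1.22683169e-03,
         3.24131750e-04],
       [ 3.54986912e-04,  9.67810986e-01,  2.51677908e-01,
        -7.42421582e-02],
       [ 1.17532169e-03, -2.51678154e-01,  9.67810273e-01,
        -2.12661216e-01],
       [ 0.00000000e+00,  0.00000000e+00,  0.00000000e+00,
         1.00000000e+00]])}
```

View pics/scene0.png

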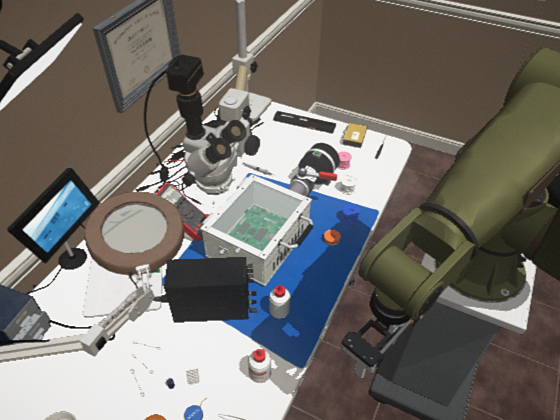

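View pics/top0.png

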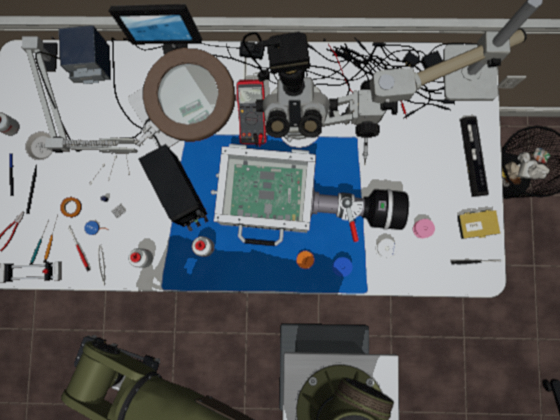

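View pics/wrist0.png

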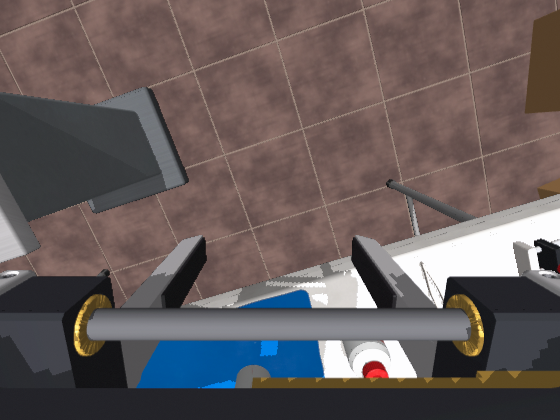

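The top view shows the box near (265,190), the grip at (262,241), the red lever at (353,230), bottles at (202,245) and (140,258), the tin at (305,260), and the white spool at (385,245). I'll enlarge it.

```bash
python3 - <<'E'
import cv2
i=cv2.imread("pics/top0.png")
cv2.imwrite("pics/c1.png",cv2.resize(i[140:270,190:320],None,fx=6,fy=4.6,interpolation=3)[:598])
cv2.imwrite("pics/c2.png",cv2.resize(i[180:280,290:420],None,fx=6,fy=6,interpolation=3))
i=cv2.imread("pics/scene0.png")
cv2.imwrite("pics/c3.png",cv2.resize(i[135:305,195:365],None,fx=3.5,fy=3.5,interpolation=3))
E
```

```text
(no output)
```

View pics/c1.png

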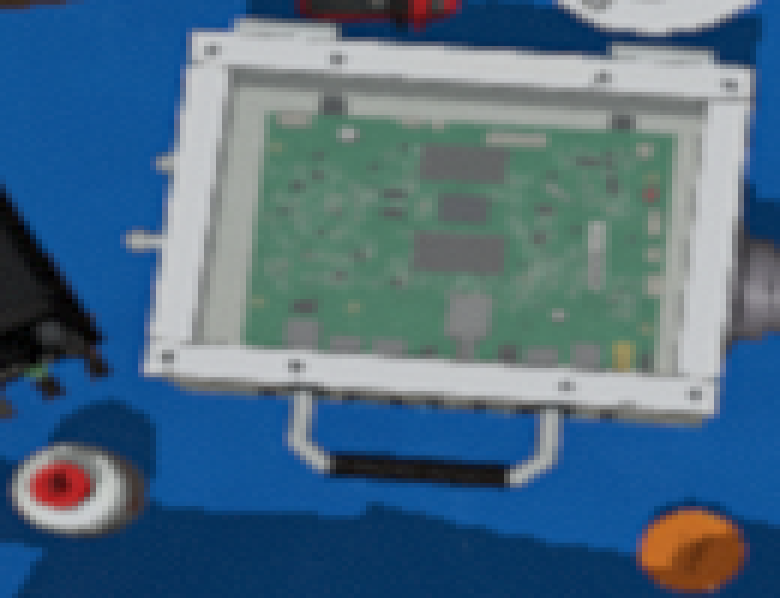

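View pics/c2.png

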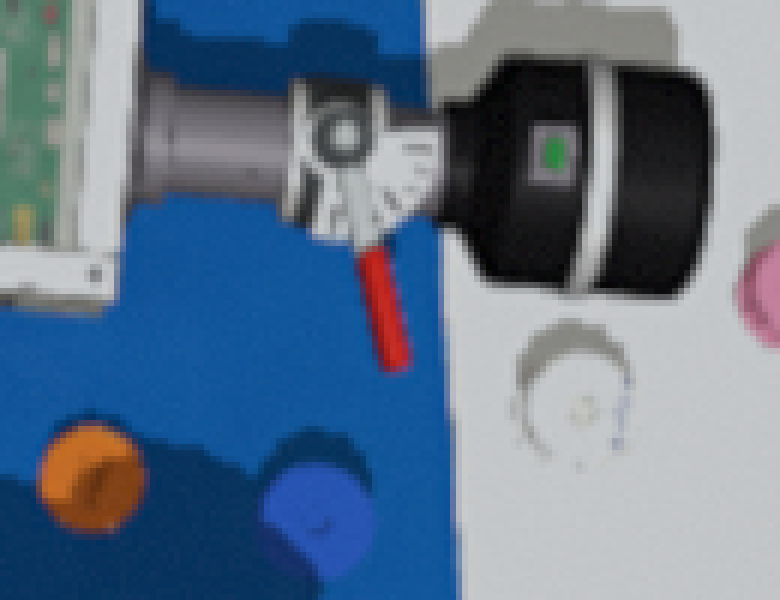

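View pics/c3.png

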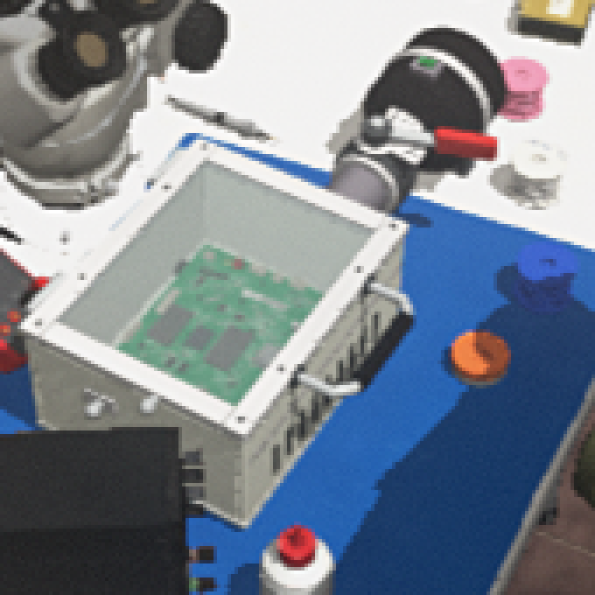

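```bash
cat > h.py <<'E'
import numpy as np, cv2
def ray(d,u,v,z,R=None,o=None):
    R=d["attitude"] if R is None else R; o=d["origin"] if o is None else o
    r=R@np.array([(u-d["cx"])/d["fx"],(v-d["cy"])/d["fy"],1]); return o+r*(z-o[2])/r[2]
def wristcam(s,d):
    T=np.eye(4);T[:3,:3]=s["ee_rot"];T[:3,3]=s["eef_pos"];M=T@d["tool_from_camera"];return M[:3,:3],M[:3,3]
def proj(d,P,R=None,o=None):
    R=d["attitude"] if R is None else R; o=d["origin"] if o is None else o
    c=R.T@(np.array(P)-o); return c[:2]/c[2]*d["fx"]+[d["cx"],d["cy"]]
E
python3 - <<'E'
from h import *
from bench import bot
d=bot.get_image("top")
c1=lambda x,y:(x/6+190,y/4.6+140); c2=lambda x,y:(x/6+290,y/6+180)
def p(n,uv,z): print(n,ray(d,*uv,z).round(4))
p("gripL",c1(330,463),.126);p("gripR",c1(508,476),.126)
p("knob",c2(345,132),.13);p("red0",c2(372,250),.135);p("red1",c2(397,370),.135);
for n,x,y in (("BL",195,35),("BR",755,70),("FL",147,372),("FR",718,410)): p(n,c1(x,y),.13)
p("bottle cap",c1(60,483),.112);p("bottle2",(139,258),.112)
p("tin",c2(92,478),.018);p("spool",c2(575,405),.038)
p("blue",c2(318,520),.038)
E
```

```text
gripL [0.4557 0.2655 0.126 ]
gripR [0.4495 0.1867 0.126 ]
knob [ 0.5626 -0.0048  0.13  ]
red0 [ 0.5098 -0.0161  0.135 ]
red1 [ 0.4574 -0.027   0.135 ]
BL [0.7061 0.3326 0.13  ]
BR [0.6884 0.0802 0.13  ]
FL [0.5066 0.3477 0.13  ]
FR [0.4887 0.0948 0.13  ]
bottle cap [0.4429 0.387  0.112 ]
bottle2 [0.4054 0.5495 0.112 ]
tin [0.4112 0.1016 0.018 ]
spool [ 0.4485 -0.1224  0.038 ]
blue [ 0.3931 -0.0029  0.038 ]
```

Request:
step_arm(increments=[{"tx": -20, "ty": 22, "tz": -10}, {"tx": -35, "ty": 39, "tz": -10}, {"tx": -35, "ty": 39, "tz": -10}, {"tx": -35, "ty": 39, "tz": -10}, {"tx": -35, "ty": 39, "tz": -10}, {"tx": -35, "ty": 39}, {"tx": -35, "ty": 39}, {"tx": -35, "ty": 39}, {"tx": -35, "ty": 39}, {"tx": -35, "ty": 39}, {"tx": -35, "ty": 39}, {"tx": -35, "ty": 39}, {"tx": -15, "ty": 16}, {}])

```text
schema error: expected keys tx, ty, tz, wx, wy, wz, jaw
```

Request:
step_arm(increments=[{"wz": 10, "jaw": 0.5}, {"wz": 10, "jaw": 0.5}, {"wz": 10, "jaw": 0.5}, {"wz": 10, "jaw": 0.5}, {"wz": 10, "jaw": 0.5}, {"wz": 10, "jaw": 0.5}, {"wz": 10, "jaw": 0.5}, {"wz": 10, "jaw": 0.5}, {"wz": 10, "jaw": 0.5}, {"wz": 10, "jaw": 0.5}, {"wz": 10, "jaw": 0.5}, {"wz": 10, "jaw": 0.5}, {"wz": 10, "jaw": 0.5}, {"wz": 10, "jaw": 0.5}, {"wz": 9.7, "jaw": 0.5}, {"jaw": 0.5}])

```text
schema error: expected keys tx, ty, tz, wx, wy, wz, jaw
```

```bash
cat > look.py <<'E'
import sys
from h import *
from bench import bot
s=bot.sense()
for n in sys.argv[2:]:
    d=bot.get_image(n);cv2.imwrite(f"pics/{n}{sys.argv[1]}.png",d["frame"][:,:,::-1])
    if n=="wrist":
        R,o=wristcam(s,d);np.savez(f"w{sys.argv[1]}.npz",attitude=R,origin=o,**{k:d[k] for k in("fx","fy","cx","cy")})
for k in ("clock","q","eef_pos","ee_rot","contact_force","width"): print(k,np.round(s[k],4).tolist())
E
python3 look.py 1 wrist
```

```text
clock 0.2
q [68.1463, 17.2069, 87.1665, 0.0001, 75.6705, -3.8147]
eef_pos [0.1702, 0.5228, 0.1713]
ee_rot [[0.3097, 0.9508, -0.0003], [0.9508, -0.3097, -0.0007], [-0.0008, -0.0001, -1.0]]
contact_force [0.1285, 0.1563, -0.5471]
width 0.0941
```

View pics/wrist1.png

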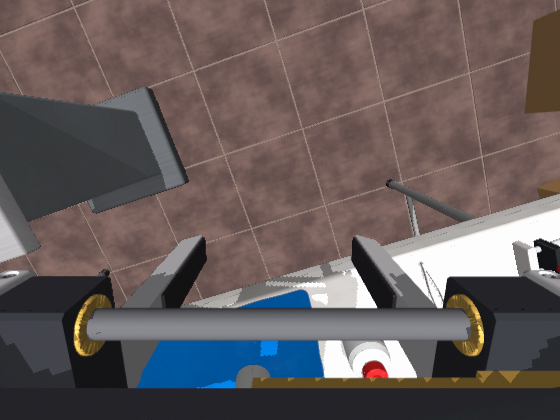

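The moves were refused because every key is required in each row, so nothing has moved. Sending them again.

Request:
step_arm(increments=[{"tx": -20, "ty": 22, "tz": -10, "wx": 0, "wy": 0, "wz": 0, "jaw": 0}, {"tx": -40, "ty": 44, "tz": -15, "wx": 0, "wy": 0, "wz": 0, "jaw": 0}, {"tx": -40, "ty": 44, "tz": -15, "wx": 0, "wy": 0, "wz": 0, "jaw": 0}, {"tx": -40, "ty": 44, "tz": -10, "wx": 0, "wy": 0, "wz": 0, "jaw": 0}, {"tx": -40, "ty": 44, "tz": 0, "wx": 0, "wy": 0, "wz": 0, "jaw": 0}, {"tx": -40, "ty": 44, "tz": 0, "wx": 0, "wy": 0, "wz": 0, "jaw": 0}, {"tx": -40, "ty": 44, "tz": 0, "wx": 0, "wy": 0, "wz": 0, "jaw": 0}, {"tx": -40, "ty": 44, "tz": 0, "wx": 0, "wy": 0, "wz": 0, "jaw": 0}, {"tx": -40, "ty": 44, "tz": 0, "wx": 0, "wy": 0, "wz": 0, "jaw": 0}, {"tx": -40, "ty": 44, "tz": 0, "wx": 0, "wy": 0, "wz": 0, "jaw": 0}, {"tx": -40, "ty": 48, "tz": 0, "wx": 0, "wy": 0, "wz": 0, "jaw": 0}, {"tx": 0, "ty": 0, "tz": 0, "wx": 0, "wy": 0, "wz": 0, "jaw": 0.5}])

```text
clock: 1.75
eef_pos: [0.4842, -0.0236, 0.2209]
ee_rot: [[0.314, 0.95, -0.001], [0.95, -0.314, -0.0], [-0.0, -0.001, -1.0]]
contact_force: [0.1, 0.7, 0.5]
width: 0.0871
```

Request:
step_arm(increments=[{"tx": 0, "ty": 0, "tz": 0, "wx": 0, "wy": 0, "wz": 10, "jaw": 0.5}, {"tx": 0, "ty": 0, "tz": 0, "wx": 0, "wy": 0, "wz": 10, "jaw": 0.5}, {"tx": 0, "ty": 0, "tz": 0, "wx": 0, "wy": 0, "wz": 10, "jaw": 0.5}, {"tx": 0, "ty": 0, "tz": 0, "wx": 0, "wy": 0, "wz": 10, "jaw": 0.5}, {"tx": 0, "ty": 0, "tz": 0, "wx": 0, "wy": 0, "wz": 10, "jaw": 0.5}, {"tx": 0, "ty": 0, "tz": 0, "wx": 0, "wy": 0, "wz": 10, "jaw": 0.5}, {"tx": 0, "ty": 0, "tz": 0, "wx": 0, "wy": 0, "wz": 10, "jaw": 0.5}, {"tx": 0, "ty": 0, "tz": 0, "wx": 0, "wy": 0, "wz": 10, "jaw": 0.5}, {"tx": 0, "ty": 0, "tz": 0, "wx": 0, "wy": 0, "wz": 10, "jaw": 0.5}, {"tx": 0, "ty": 0, "tz": 0, "wx": 0, "wy": 0, "wz": 10, "jaw": 0.5}, {"tx": 0, "ty": 0, "tz": 0, "wx": 0, "wy": 0, "wz": 10, "jaw": 0.5}, {"tx": 0, "ty": 0, "tz": 0, "wx": 0, "wy": 0, "wz": 10, "jaw": 0.5}, {"tx": 0, "ty": 0, "tz": 0, "wx": 0, "wy": 0, "wz": 10, "jaw": 0.5}, {"tx": 0, "ty": 0, "tz": 0, "wx": 0, "wy": 0, "wz": 10, "jaw": 0.5}, {"tx": 0, "ty": 0, "tz": 0, "wx": 0, "wy": 0, "wz": 9.7, "jaw": 0.5}, {"tx": 0, "ty": 0, "tz": 0, "wx": 0, "wy": 0, "wz": 0, "jaw": 0.5}])

```text
clock: 3.75
eef_pos: [0.483, -0.0199, 0.2217]
ee_rot: [[0.214, -0.977, 0.0], [-0.977, -0.214, 0.0], [-0.0, -0.0, -1.0]]
contact_force: [-0.2, -0.2, 0.8]
width: 0.0471
```

```bash
python3 look.py 2 wrist
```

```text
clock 3.75
q [-6.7067, 6.5042, 93.3011, 0.0054, 80.1944, 70.9209]
eef_pos [0.483, -0.0199, 0.2217]
ee_rot [[0.2142, -0.9768, 0.0], [-0.9768, -0.2142, 0.0001], [-0.0001, -0.0, -1.0]]
contact_force [-0.1762, -0.1912, 0.8384]
width 0.0471
```

View pics/wrist2.png

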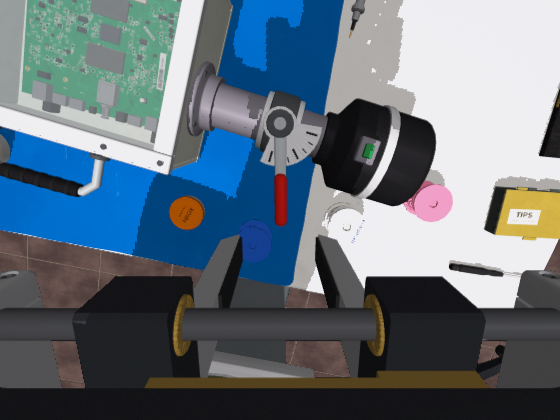

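The lever is vertical in the wrist view, with the knob at (280,122) and the red grip from (280,175) to (281,225). The white spool is at (347,225).

```bash
python3 - <<'E'
from h import *
d=np.load("w2.npz")
for n,u,v,z in (("knob",280,122,.135),("r0",280,175,.135),("r1",281,225,.135),("drumtopedge",385,102,.12),("spool",347,225,.038),("grip left end",0,166,.126),("grip right end",80,189,.126)): print(n,ray(d,u,v,z).round(4))
E
```

```text
knob [ 0.5618 -0.0036  0.135 ]
r0 [ 0.5116 -0.0146  0.135 ]
r1 [ 0.4601 -0.027   0.135 ]
drumtopedge [ 0.6033 -0.1018  0.12  ]
spool [ 0.4495 -0.1247  0.038 ]
grip left end [0.4577 0.2692 0.126 ]
grip right end [0.4509 0.1875 0.126 ]
```

Request:
step_arm(increments=[{"tx": 1, "ty": -3, "tz": 20, "wx": 0, "wy": 0, "wz": 0, "jaw": 0.5}, {"tx": 0, "ty": 0, "tz": 25, "wx": 0, "wy": 0, "wz": 0, "jaw": 0.5}, {"tx": 0, "ty": 0, "tz": 25, "wx": 0, "wy": 0, "wz": 0, "jaw": 0.5}, {"tx": 0, "ty": 0, "tz": 20, "wx": 0, "wy": 0, "wz": 0, "jaw": 0.5}, {"tx": 0, "ty": 0, "tz": 14, "wx": 0, "wy": 0, "wz": 0, "jaw": 0.5}, {"tx": 0, "ty": 0, "tz": 0, "wx": 0, "wy": 0, "wz": 0, "jaw": 0.95}, {"tx": 0, "ty": 0, "tz": 0, "wx": 0, "wy": 0, "wz": 0, "jaw": 0.95}, {"tx": 0, "ty": 0, "tz": 0, "wx": 0, "wy": 0, "wz": 0, "jaw": 0.95}, {"tx": 0, "ty": 0, "tz": 0, "wx": 0, "wy": 0, "wz": 0, "jaw": 0.95}])

```text
clock: 4.92
eef_pos: [0.4867, -0.021, 0.1181]
ee_rot: [[0.213, -0.977, 0.001], [-0.977, -0.213, -0.0], [0.0, -0.001, -1.0]]
contact_force: [0.4, -0.1, 0.1]
width: 0.0105
```

```bash
python3 look.py 3 wrist
```

```text
clock 4.925
q [-6.7844, 12.2472, 100.8605, -0.0022, 66.8526, 70.9418]
eef_pos [0.4867, -0.021, 0.1181]
ee_rot [[0.2126, -0.9771, 0.0007], [-0.9771, -0.2126, -0.0001], [0.0003, -0.0006, -1.0]]
contact_force [0.4015, -0.1326, 0.1276]
width 0.0105
```

View pics/wrist3.png

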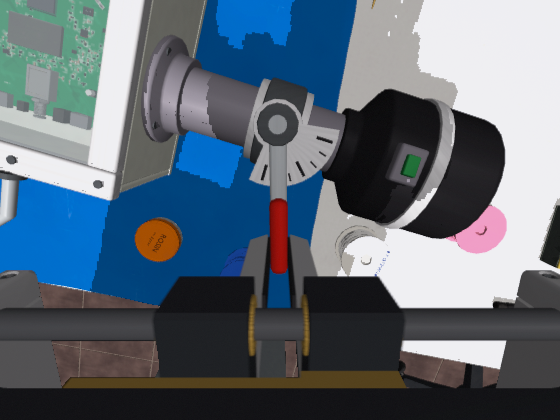

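Request:
step_arm(increments=[{"tx": 2.2, "ty": 0, "tz": 0, "wx": 0, "wy": 0, "wz": -1.6, "jaw": 1}, {"tx": 4.3, "ty": -0.1, "tz": 0, "wx": 0, "wy": 0, "wz": -3.2, "jaw": 1}, {"tx": 4.3, "ty": -0.1, "tz": 0, "wx": 0, "wy": 0, "wz": -3.2, "jaw": 1}, {"tx": 4.3, "ty": -0.1, "tz": 0, "wx": 0, "wy": 0, "wz": -3.2, "jaw": 1}, {"tx": 4.3, "ty": -0.1, "tz": 0, "wx": 0, "wy": 0, "wz": -3.2, "jaw": 1}, {"tx": 4.3, "ty": -0.1, "tz": 0, "wx": 0, "wy": 0, "wz": -3.2, "jaw": 1}, {"tx": 4.3, "ty": -0.1, "tz": 0, "wx": 0, "wy": 0, "wz": -3.2, "jaw": 1}, {"tx": 4.3, "ty": -0.1, "tz": 0, "wx": 0, "wy": 0, "wz": -3.2, "jaw": 1}, {"tx": 4.3, "ty": -0.1, "tz": 0, "wx": 0, "wy": 0, "wz": -3.2, "jaw": 1}, {"tx": 2.0, "ty": 0, "tz": 0, "wx": 0, "wy": 0, "wz": -1.5, "jaw": 1}, {"tx": 0, "ty": 0, "tz": 0, "wx": 0, "wy": 0, "wz": 0, "jaw": 1}, {"tx": 0, "ty": 0, "tz": 0, "wx": 0, "wy": 0, "wz": 0, "jaw": 1}])

```text
clock: 6.48
eef_pos: [0.5033, -0.0552, 0.1177]
ee_rot: [[0.655, -0.755, -0.0], [-0.755, -0.655, 0.0], [-0.0, -0.0, -1.0]]
contact_force: [-1.3, 0.5, -0.7]
width: 0.0003
```

```bash
python3 look.py 4 wrist
```

```text
clock 6.475
q [-10.4073, 14.6776, 97.8825, 0.0019, 67.4407, 38.6591]
eef_pos [0.5033, -0.0552, 0.1177]
ee_rot [[0.6552, -0.7555, -0.0], [-0.7555, -0.6552, 0.0], [-0.0, -0.0, -1.0]]
contact_force [-1.3007, 0.4835, -0.6932]
width 0.0003
```

View pics/wrist4.png

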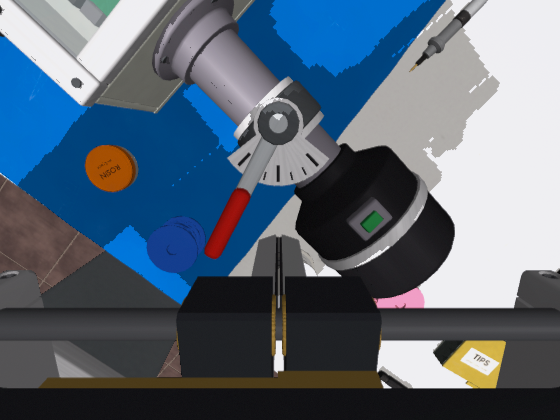

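```bash
python3 - <<'E'
from h import *
ds=[np.load(f"w{i}.npz") for i in (2,3,4)]
def tri(pts):
    A=[];b=[]
    for d,(u,v) in zip(ds,pts):
        r=d["attitude"]@np.array([(u-d["cx"])/d["fx"],(v-d["cy"])/d["fy"],1]);r/=np.linalg.norm(r)
        P=np.eye(3)-np.outer(r,r);A.append(P);b.append(P@d["origin"])
    return np.linalg.solve(sum(A),sum(b))
print(tri([(281,225),(279,272)]),tri([(280,175),(279,200)]),tri([(280,122),(278,124)]))
for z in (.11,.12,.135):
  print(z,[ray(ds[1],*p,z).round(4) for p in((278,124),(279,200),(279,272))],[ray(ds[2],*p,z).round(4) for p in((279,122),(242,190),(212,255))])
E
python3 - <<'E'
import cv2
i=cv2.imread("pics/wrist3.png");cv2.imwrite("pics/c4.png",cv2.resize(i[90:300,180:380],None,fx=2.8,fy=2.8,interpolation=3))
i=cv2.imread("pics/wrist4.png");cv2.imwrite("pics/c5.png",cv2.resize(i[90:300,180:380],None,fx=2.8,fy=2.8,interpolation=3))
E
```

```text
[ 0.45809014 -0.02724859  0.12875549] [ 0.50936026 -0.01550986  0.11881125] [ 0.56037203 -0.00382062  0.17945754]
0.11 [array([ 0.5616, -0.0037,  0.11  ]), array([ 0.5074, -0.0163,  0.11  ]), array([ 0.4489, -0.029 ,  0.11  ])] [array([ 0.5624, -0.0031,  0.11  ]), array([ 0.507 , -0.0143,  0.11  ]), array([ 0.4504, -0.0295,  0.11  ])]
0.12 [array([ 0.5614, -0.0038,  0.12  ]), array([ 0.5097, -0.0157,  0.12  ]), array([ 0.4538, -0.0279,  0.12  ])] [array([ 0.5622, -0.0033,  0.12  ]), array([ 0.5093, -0.0139,  0.12  ]), array([ 0.4553, -0.0285,  0.12  ])]
0.135 [array([ 0.5611, -0.0039,  0.135 ]), array([ 0.5131, -0.015 ,  0.135 ]), array([ 0.4611, -0.0263,  0.135 ])] [array([ 0.5619, -0.0035,  0.135 ]), array([ 0.5128, -0.0134,  0.135 ]), array([ 0.4626, -0.0269,  0.135 ])]
```

View pics/c4.png

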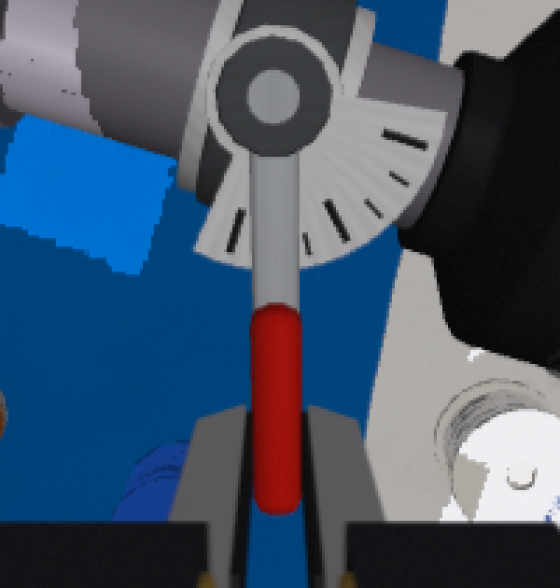

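View pics/c5.png

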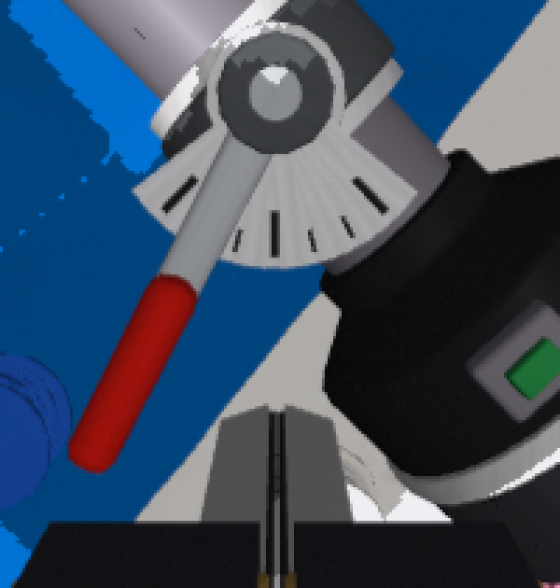

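The jaws slipped off the lever. I had gripped too high, with the pad centre at z 0.137, above the grip's top. The lever still stands at about 17° by the quadrant marks. I'll back up and re-grip lower, with the pad centre at 0.123.

Request:
step_arm(increments=[{"tx": 0, "ty": 0, "tz": -20, "wx": 0, "wy": 0, "wz": 0, "jaw": 0.5}, {"tx": 0, "ty": 0, "tz": -25, "wx": 0, "wy": 0, "wz": 0, "jaw": 0.5}, {"tx": -19, "ty": -4.5, "tz": 0, "wx": 0, "wy": 0, "wz": 0, "jaw": 0.5}, {"tx": -18.5, "ty": -4.8, "tz": 0, "wx": 0, "wy": 0, "wz": 0, "jaw": 0.5}, {"tx": 0, "ty": 0, "tz": 0, "wx": 0, "wy": 0, "wz": 9, "jaw": 0.5}, {"tx": 0, "ty": 0, "tz": 0, "wx": 0, "wy": 0, "wz": 9, "jaw": 0.5}, {"tx": 0, "ty": 0, "tz": 0, "wx": 0, "wy": 0, "wz": 9.4, "jaw": 0.5}, {"tx": 0, "ty": 0, "tz": 20, "wx": 0, "wy": 0, "wz": 0, "jaw": 0.5}, {"tx": 0, "ty": 0, "tz": 20, "wx": 0, "wy": 0, "wz": 0, "jaw": 0.5}, {"tx": 0, "ty": 0, "tz": 18, "wx": 0, "wy": 0, "wz": 0, "jaw": 0.5}, {"tx": 0, "ty": 0, "tz": 0, "wx": 0, "wy": 0, "wz": 0, "jaw": 0.5}, {"tx": 0, "ty": 0, "tz": 0, "wx": 0, "wy": 0, "wz": 0, "jaw": 1}, {"tx": 0, "ty": 0, "tz": 0, "wx": 0, "wy": 0, "wz": 0, "jaw": 1}, {"tx": 0, "ty": 0, "tz": 0, "wx": 0, "wy": 0, "wz": 0, "jaw": 1}, {"tx": 0, "ty": 0, "tz": 0, "wx": 0, "wy": 0, "wz": 0, "jaw": 1}, {"tx": 0, "ty": 0, "tz": 0, "wx": 0, "wy": 0, "wz": 0, "jaw": 1}, {"tx": 0, "ty": 0, "tz": 0, "wx": 0, "wy": 0, "wz": 0, "jaw": 1}])

```text
clock: 8.65
eef_pos: [0.4858, -0.0209, 0.1047]
ee_rot: [[0.234, -0.972, 0.0], [-0.972, -0.234, -0.0], [0.0, 0.0, -1.0]]
contact_force: [0.7, 0.8, -0.6]
width: 0.0003
```

```bash
python3 look.py 5 wrist
```

```text
clock 8.65
q [-6.7785, 13.0936, 101.7718, -0.0004, 65.1346, 69.6613]
eef_pos [0.4858, -0.0209, 0.1047]
ee_rot [[0.2345, -0.9721, 0.0], [-0.9721, -0.2345, -0.0], [0.0, 0.0, -1.0]]
contact_force [0.7291, 0.8285, -0.6079]
width 0.0003
```

View pics/wrist5.png

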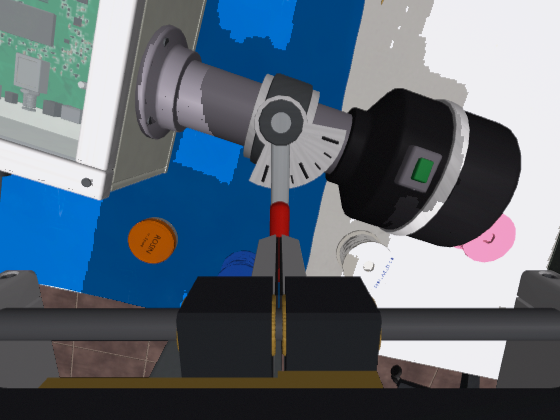

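```bash
python3 look.py 5b scene top; python3 - <<'E'
import cv2
i=cv2.imread("pics/wrist5.png");a=cv2.resize(i[180:290,220:340],None,fx=5,fy=5,interpolation=3);cv2.imwrite("pics/c6.png",a)
i=cv2.imread("pics/scene5b.png");cv2.imwrite("pics/c7.png",cv2.resize(i[100:260,250:450],None,fx=3.7,fy=3.7,interpolation=3))
E
```

```text
clock 8.7
q [-6.7783, 13.0941, 101.7697, 0.0007, 65.1346, 69.6602]
eef_pos [0.4859, -0.0209, 0.1047]
ee_rot [[0.2345, -0.9721, 0.0], [-0.9721, -0.2345, 0.0], [-0.0, -0.0, -1.0]]
contact_force [0.3167, 0.4, 0.4886]
width 0.0006
```

View pics/c6.png

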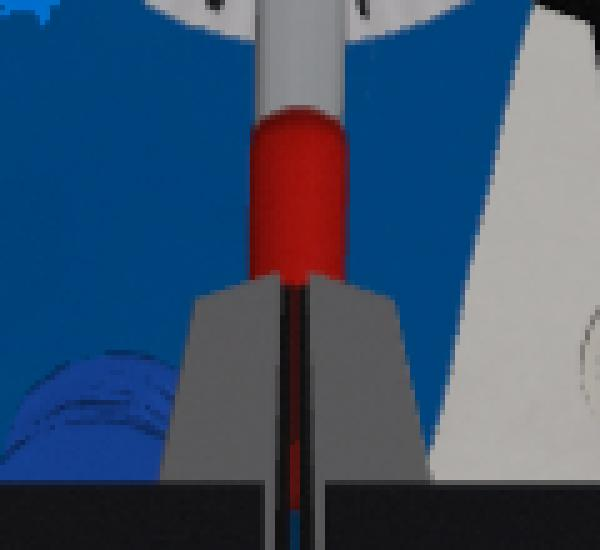

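View pics/c7.png

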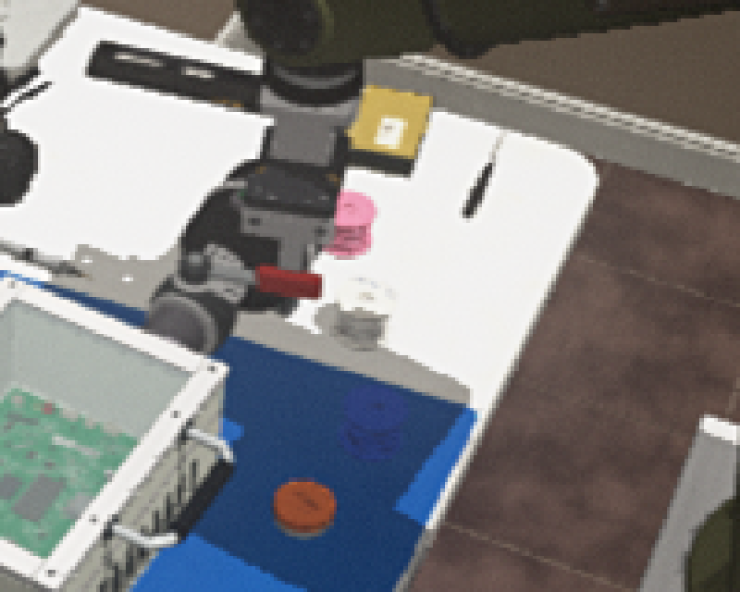

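```bash
python3 - <<'E'
from h import *
from bench import bot
s=bot.sense();d=bot.get_image("scene");t=bot.get_image("top")
o=s["eef_pos"]
for n,h in (("tcp",0),("pinch",.019),("mid",.05),("body",.097)):
    print(n,proj(d,o+[0,0,h]),"crop",(proj(d,o+[0,0,h])-[250,100])*3.7, "top",proj(t,o+[0,0,h]))
for P in ((.46,-.027,.123),(.51,-.0155,.123),(.562,-.0045,.123)): print((proj(d,P)-[250,100])*3.7)
i=cv2.imread("pics/scene5b.png");cv2.imwrite("pics/c8.png",cv2.resize(i[150:200,290:350],None,fx=12,fy=12,interpolation=2))
E
```

```text
tcp [327.65439878 180.77337334] crop [287.32127548 298.86148136] top [352.39063823 231.70309486]
pinch [328.18804234 176.12322524] crop [289.29575665 281.65593341] top [353.27978783 231.13044397]
mid [329.08054207 168.3460192 ] crop [292.59800564 252.88027103] top [354.78405936 230.16162789]
body [330.48785937 156.08271387] crop [297.80507968 207.5060413 ] top [357.20078961 228.60514883]
[321.68118256 287.48661979]
[259.21226015 277.15813905]
[195.42098973 265.83242501]
```

View pics/c8.png

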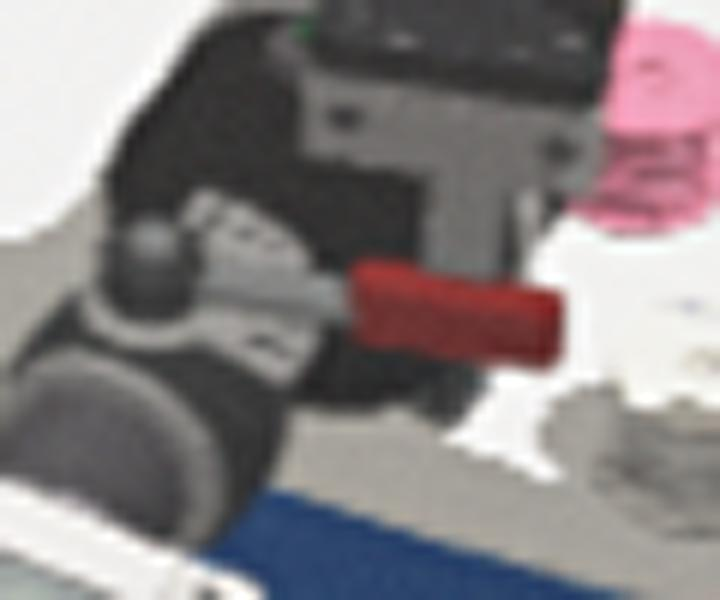

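Request:
step_arm(increments=[{"tx": 0, "ty": 0, "tz": 0, "wx": 0, "wy": 0, "wz": 0, "jaw": 0.7}, {"tx": 0, "ty": 0, "tz": 0, "wx": 0, "wy": 0, "wz": 0, "jaw": 0.7}, {"tx": 0, "ty": 0, "tz": 0, "wx": 0, "wy": 0, "wz": 0, "jaw": 0.7}, {"tx": 0, "ty": 0, "tz": 0, "wx": 0, "wy": 0, "wz": 0, "jaw": 0.7}])

```text
clock: 9.4
eef_pos: [0.4858, -0.0209, 0.1046]
ee_rot: [[0.235, -0.972, -0.0], [-0.972, -0.235, -0.0], [0.0, 0.0, -1.0]]
contact_force: [0.3, 0.1, 0.2]
width: 0.0283
```

```bash
python3 look.py 6 wrist scene top; python3 - <<'E'
import cv2,numpy as np
i=cv2.imread("pics/wrist6.png");a=cv2.resize(i[180:290,220:340],None,fx=5,fy=5,interpolation=3);cv2.imwrite("pics/c6.png",a)
i=cv2.imread("pics/scene6.png");cv2.imwrite("pics/c8.png",cv2.resize(i[150:200,290:350],None,fx=12,fy=12,interpolation=2))
E
```

```text
clock 9.4
q [-6.774, 13.094, 101.7739, -0.0017, 65.1324, 69.6601]
eef_pos [0.4858, -0.0209, 0.1046]
ee_rot [[0.2346, -0.9721, -0.0], [-0.9721, -0.2346, -0.0], [0.0, 0.0, -1.0]]
contact_force [0.3285, 0.0941, 0.1665]
width 0.0283
```

View pics/c6.png

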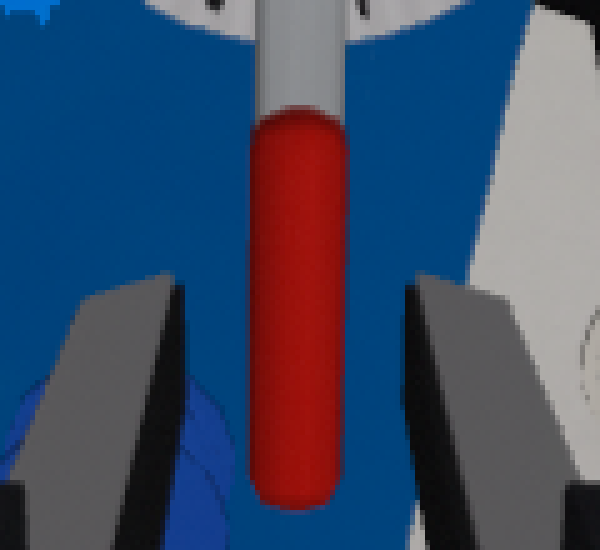

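View pics/c8.png

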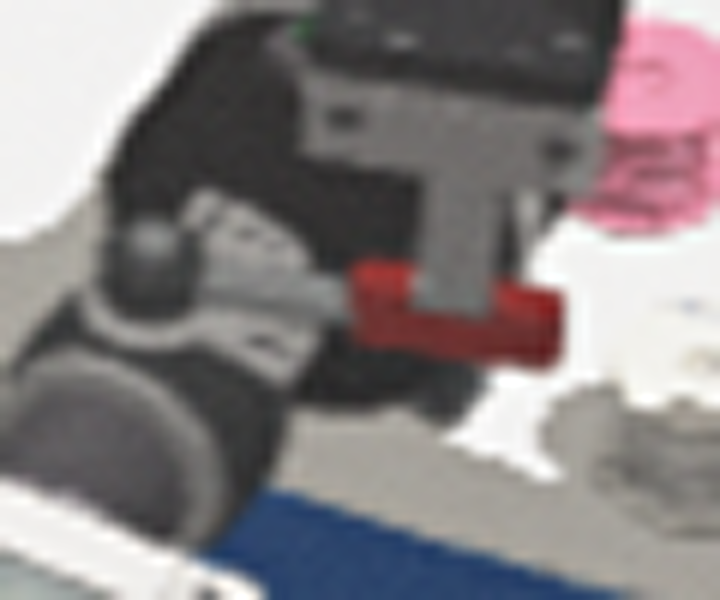

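The near finger seems to end above the grip. Spacing in the wrist view puts the finger ends about 30 mm short of the reported TCP, so I'll check that with the scene and top views.

```bash
python3 - <<'E'
from h import *
from bench import bot
s=bot.sense();d=bot.get_image("scene");w=np.load("w6.npz")
R=s["ee_rot"];o=s["eef_pos"];print(bot.pinch_z)
for tz in (0,-.019,-.025,-.03,-.035,-.04):
    n=o+R@np.array([-.0142-.006,0,tz]) 
    q=[proj(w,o+R@np.array([sx*.0142,y,tz]),w["attitude"],w["origin"]) for sx in(-1,1) for y in (-.008,)]
    print(tz,"scene c8:",((proj(d,n)-[290,150])*12).round(),"wrist c6:",[((a-[220,180])*5).round() for a in q])
E
```

```text
0.0188
0 scene c8: [440. 423.] wrist c6: [array([202., 200.]), array([392., 199.])]
-0.019 scene c8: [446. 367.] wrist c6: [array([194., 240.]), array([401., 240.])]
-0.025 scene c8: [448. 349.] wrist c6: [array([191., 254.]), array([405., 254.])]
-0.03 scene c8: [450. 334.] wrist c6: [array([189., 267.]), array([407., 267.])]
-0.035 scene c8: [452. 319.] wrist c6: [array([186., 280.]), array([410., 280.])]
-0.04 scene c8: [453. 304.] wrist c6: [array([183., 294.]), array([414., 294.])]
```

Both views agree that the real finger ends lie about 36 mm behind the reported TCP, so the fingers closed in air above the lever. I'll use that measured offset from here: lower the tool about 36 mm and grip again.

Request:
step_arm(increments=[{"tx": 0, "ty": 0, "tz": 12, "wx": 0, "wy": 0, "wz": 0, "jaw": 0.6}, {"tx": 0, "ty": 0, "tz": 12, "wx": 0, "wy": 0, "wz": 0, "jaw": 0.6}, {"tx": 0, "ty": 0, "tz": 11, "wx": 0, "wy": 0, "wz": 0, "jaw": 0.6}, {"tx": 0, "ty": 0, "tz": 0, "wx": 0, "wy": 0, "wz": 0, "jaw": 1}, {"tx": 0, "ty": 0, "tz": 0, "wx": 0, "wy": 0, "wz": 0, "jaw": 1}, {"tx": 0, "ty": 0, "tz": 0, "wx": 0, "wy": 0, "wz": 0, "jaw": 1}, {"tx": 0, "ty": 0, "tz": 0, "wx": 0, "wy": 0, "wz": 0, "jaw": 1}, {"tx": 0, "ty": 0, "tz": 0, "wx": 0, "wy": 0, "wz": 0, "jaw": 1}])

```text
clock: 10.6
eef_pos: [0.4861, -0.0211, 0.07]
ee_rot: [[0.234, -0.972, 0.001], [-0.972, -0.234, -0.0], [0.0, -0.001, -1.0]]
contact_force: [0.0, -2.3, 2.5]
width: 0.0129
```

Gripped now, with a width of 12.9 mm matching the 13 mm grip. Next I'll turn it 27.3° along the arc.

Request:
step_arm(increments=[{"tx": 2.3, "ty": 0, "tz": 0, "wx": 0, "wy": 0, "wz": -1.7, "jaw": 1}, {"tx": 4.3, "ty": -0.1, "tz": 0, "wx": 0, "wy": 0, "wz": -3.2, "jaw": 1}, {"tx": 4.3, "ty": -0.1, "tz": 0, "wx": 0, "wy": 0, "wz": -3.2, "jaw": 1}, {"tx": 4.3, "ty": -0.1, "tz": 0, "wx": 0, "wy": 0, "wz": -3.2, "jaw": 1}, {"tx": 4.3, "ty": -0.1, "tz": 0, "wx": 0, "wy": 0, "wz": -3.2, "jaw": 1}, {"tx": 4.3, "ty": -0.1, "tz": 0, "wx": 0, "wy": 0, "wz": -3.2, "jaw": 1}, {"tx": 4.3, "ty": -0.1, "tz": 0, "wx": 0, "wy": 0, "wz": -3.2, "jaw": 1}, {"tx": 4.3, "ty": -0.1, "tz": 0, "wx": 0, "wy": 0, "wz": -3.2, "jaw": 1}, {"tx": 4.3, "ty": -0.1, "tz": 0, "wx": 0, "wy": 0, "wz": -3.2, "jaw": 1}, {"tx": 0, "ty": 0, "tz": 0, "wx": 0, "wy": 0, "wz": 0, "jaw": 1}, {"tx": 0, "ty": 0, "tz": 0, "wx": 0, "wy": 0, "wz": 0, "jaw": 1}, {"tx": 0, "ty": 0, "tz": 0, "wx": 0, "wy": 0, "wz": 0, "jaw": 0.75}, {"tx": 0, "ty": 0, "tz": 0, "wx": 0, "wy": 0, "wz": 0, "jaw": 0.75}, {"tx": 0, "ty": 0, "tz": -15, "wx": 0, "wy": 0, "wz": 0, "jaw": 0.75}, {"tx": 0, "ty": 0, "tz": -30, "wx": 0, "wy": 0, "wz": 0, "jaw": 0.75}, {"tx": 0, "ty": 0, "tz": -35, "wx": 0, "wy": 0, "wz": 0, "jaw": 0.75}])

```text
clock: 12.6
eef_pos: [0.5021, -0.0531, 0.1513]
ee_rot: [[0.654, -0.756, -0.0], [-0.756, -0.654, 0.0], [-0.0, 0.0, -1.0]]
contact_force: [-0.4, 0.7, 0.4]
width: 0.0235
```

```bash
python3 look.py 7 wrist
```

```text
clock 12.6
q [-10.2012, 12.4929, 95.85, 0.0064, 71.6704, 38.9192]
eef_pos [0.5021, -0.0531, 0.1513]
ee_rot [[0.6544, -0.7561, -0.0002], [-0.7561, -0.6544, 0.0001], [-0.0002, 0.0001, -1.0]]
contact_force [-0.4466, 0.7031, 0.4382]
width 0.0235
```

View pics/wrist7.png

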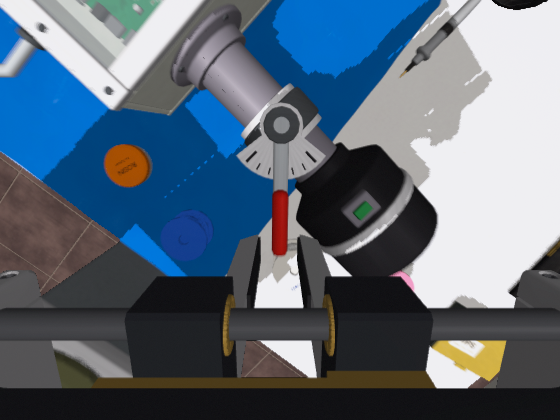

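The lever now stands over the half mark, symmetric between the shut and open marks. For the lid I'll fit the arm kinematics from the logged poses to check that a forward-tilted grasp is reachable.

```bash
cat > kin.py <<'E'
import numpy as np
from scipy.spatial.transform import Rotation as Ro
from scipy.optimize import least_squares
D=[(68.1485,17.2141,87.1811,75.671,.17017,.52268,.17109),(-6.7067,6.5042,93.3011,80.1944,.483,-.0199,.2217),(-6.7784,13.0936,101.7718,65.1346,.4858,-.0209,.1047),(-10.2012,12.4929,95.85,71.6704,.5021,-.0531,.1513),(-6.7844,12.2472,100.8605,66.8526,.4867,-.0210,.1181),(-10.4073,14.6776,97.8825,67.4407,.5033,-.0552,.1177)]
A=[];b=[]
for q1,q2,q3,q5,x,y,z in D:
    a=np.radians(q2);c=np.radians(q2+q3)
    A+=[[1,np.sin(a),np.sin(c),np.cos(c),0],[0,np.cos(a),np.cos(c),-np.sin(c),1]];b+=[np.hypot(x,y),z]
if __name__=="__main__":
    s=np.linalg.lstsq(np.array(A),np.array(b),rcond=None);print(s[0],s[3],np.array(A)@s[0]-b)
    A2=np.array(A)[:,[1,2,3,4]];s=np.linalg.lstsq(A2,np.array(b),rcond=None);print("a=0",s[0],A2@s[0]-b)
E
python3 kin.py
```

```text
[ 0.00211993  0.42069322  0.44683319  0.03915711 -0.08165806] [4.2381149  3.4603676  0.17035808 0.16079814 0.09674817] [ 7.07725034e-06  8.60761844e-05  2.06162953e-06 -5.36973383e-05
  1.21277452e-04 -1.74840291e-05  3.04831896e-05 -1.30632348e-05
 -1.75704667e-04 -1.91607343e-05  1.48051454e-05  1.73291521e-05]
a=0 [ 0.42174494  0.44869822  0.03880014 -0.08241877] [ 9.36189006e-05  2.12077596e-04 -1.00154832e-04  2.64685944e-04
  8.18472918e-05 -2.14159356e-04  2.06682896e-05  4.94913665e-06
 -2.17039587e-04 -1.55704900e-04  2.06263689e-05 -1.11848421e-04]
```

```bash
cat >> kin.py <<'E'
L1,L2,e,H=.42174,.4487,.0388,-.0824
def fk(q,Lt):
    q1,q2,q3,q4,q5,q6=np.radians(q)
    B=Ro.from_euler("ZYY" if 0 else "Z",q1)
    R3=B*Ro.from_euler("Y",q2); p=np.array([0,0,H+Lt])+R3.apply([0,0,L1])
    R3=R3*Ro.from_euler("Y",q3); p=p+R3.apply([e,0,L2])
    R=R3*Ro.from_euler("Z",q4)*Ro.from_euler("Y",q5)*Ro.from_euler("Z",q6+np.pi)
    return p+R.apply([0,0,Lt]),R
lo=np.array([-173.82,-45.26,13.44,-59.66,0,-146.38]);hi=np.array([173.82,126.66,144.39,239.66,175.72,146.38])
def ik(p,R,Lt,q0):
    f=lambda q:np.r_[(fk(q,Lt)[0]-p)*20,(fk(q,Lt)[1].inv()*Ro.from_matrix(R)).as_rotvec()*3]
    s=least_squares(f,np.clip(q0,lo+.1,hi-.1),bounds=(lo,hi));return s.x,np.abs(s.fun).max()
yaw=np.radians(-4.2);xb=np.array([np.cos(yaw),np.sin(yaw),0]);yb=np.array([-np.sin(yaw),np.cos(yaw),0]);zb=np.array([0,0,1.])
org=np.array([.5982,.2154,0]);hinge=org+.106*xb+.126*zb
def tool(phi):
    c,s=np.cos(np.radians(phi)),np.sin(np.radians(phi))
    return np.c_[c*xb+s*zb,-yb,s*xb-c*zb]
def gripat(a): a=np.radians(a);return hinge+.252*(-np.cos(a)*xb+np.sin(a)*zb)
E
python3 - <<'E'
from kin import *
for Lt in (.22,.3,.38):
  print("check",fk([-10.2012,12.4929,95.85,0,71.6704,38.9192],Lt)[0])
  for phi in (0,20,30,40):
    q=np.array([25,15,95,0,60,30.])
    for a in (0,25,45):
        R=tool(phi);p=gripat(a)+R[:,2]*.055
        q,err=ik(p,R,Lt,q);print(Lt,phi,a,p.round(3),q.round(0),round(err,3))
E
```

```text
check [ 0.49688923 -0.08941523  0.15131847]
0.22 0 0 [0.453 0.226 0.071] [ 27.  18. 101.   0.  62.  31.] 0.0
0.22 0 25 [0.476 0.224 0.177] [25. 14. 91. -0. 76. 29.] 0.0
0.22 0 45 [0.526 0.221 0.249] [23. 17. 77.  0. 86. 27.] 0.0
0.22 20 0 [0.471 0.225 0.074] [ 30.  13. 108. -16.  43.  45.] 0.0
0.22 20 25 [0.495 0.223 0.181] [ 29.   8.  99. -13.  57.  38.] 0.0
0.22 20 45 [0.545 0.219 0.253] [ 26.  11.  86. -11.  66.  33.] 0.0
0.22 30 0 [0.48  0.224 0.078] [ 32.  12. 112. -31.  35.  58.] 0.0
0.22 30 25 [0.504 0.222 0.185] [ 30.   6. 103. -22.  48.  46.] 0.0
0.22 30 45 [0.554 0.219 0.257] [ 27.   8.  91. -18.  56.  38.] 0.0
0.22 40 0 [0.488 0.224 0.084] [ 34.  11. 116. -52.  30.  79.] 0.0
0.22 40 25 [0.511 0.222 0.19 ] [ 32.   5. 107. -36.  40.  58.] 0.0
0.22 40 45 [0.561 0.218 0.262] [ 29.   6.  95. -28.  47.  46.] 0.0
check [ 0.49687095 -0.08941194  0.15131847]
0.3 0 0 [0.453 0.226 0.071] [ 27.  18. 101.  -0.  62.  31.] 0.0
0.3 0 25 [0.476 0.224 0.177] [25. 14. 91. -0. 76. 29.] 0.0
0.3 0 45 [0.526 0.221 0.249] [23. 17. 77. -0. 86. 27.] 0.0
0.3 20 0 [0.471 0.225 0.074] [ 32.  11. 112. 
[... 675 characters left out ...]
24 0.177] [25. 14. 91.  0. 76. 29.] 0.0
0.38 0 45 [0.526 0.221 0.249] [23. 17. 77. -0. 86. 27.] 0.0
0.38 20 0 [0.471 0.225 0.074] [ 34.   9. 115. -19.  42.  51.] 0.0
0.38 20 25 [0.495 0.223 0.181] [ 32.   3. 106. -14.  56.  43.] 0.0
0.38 20 45 [0.545 0.219 0.253] [ 29.   5.  94. -12.  65.  37.] 0.0
0.38 30 0 [0.48  0.224 0.078] [ 39.   7. 122. -37.  35.  71.] 0.0
0.38 30 25 [0.504 0.222 0.185] [ 37.  -1. 113. -27.  48.  56.] 0.0
0.38 30 45 [0.554 0.219 0.257] [ 33.   0. 102. -21.  55.  46.] 0.0
0.38 40 0 [0.488 0.224 0.084] [ 44.   7. 127. -60.  33.  96.] 0.05
0.38 40 25 [0.511 0.222 0.19 ] [ 42.  -3. 120. -44.  42.  74.] 0.0
0.38 40 45 [0.561 0.218 0.262] [ 37.  -3. 110. -35.  47.  59.] 0.0
```

Request:
step_arm(increments=[{"tx": 0, "ty": 0, "tz": -25, "wx": 0, "wy": 0, "wz": 0, "jaw": 0.64}, {"tx": 0, "ty": 0, "tz": -25, "wx": 0, "wy": 0, "wz": 0, "jaw": 0.64}, {"tx": -42, "ty": -22, "tz": 0, "wx": 0, "wy": 0, "wz": 0, "jaw": 0.64}, {"tx": -42, "ty": -22, "tz": 0, "wx": 0, "wy": 0, "wz": 0, "jaw": 0.64}, {"tx": -42, "ty": -22, "tz": 0, "wx": 0, "wy": 0, "wz": 0, "jaw": 0.64}, {"tx": -42, "ty": -22, "tz": 0, "wx": 0, "wy": 0, "wz": 0, "jaw": 0.64}, {"tx": -42, "ty": -22, "tz": 0, "wx": 0, "wy": 0, "wz": 0, "jaw": 0.64}, {"tx": -43.6, "ty": -24.7, "tz": 0, "wx": 0, "wy": 0, "wz": 0, "jaw": 0.64}, {"tx": 0, "ty": 0, "tz": 0, "wx": 0, "wy": 0, "wz": -9, "jaw": 0.64}, {"tx": 0, "ty": 0, "tz": 0, "wx": 0, "wy": 0, "wz": -9, "jaw": 0.64}, {"tx": 0, "ty": 0, "tz": 0, "wx": 0, "wy": 0, "wz": -9, "jaw": 0.64}, {"tx": 0, "ty": 0, "tz": 0, "wx": 0, "wy": 0, "wz": -9, "jaw": 0.64}, {"tx": 0, "ty": 0, "tz": 0, "wx": 0, "wy": 0, "wz": -8.9, "jaw": 0.64}, {"tx": 0, "ty": 0, "tz": 0, "wx": 0, "wy": 8, "wz": 0, "jaw": 0.64}, {"tx": 0, "ty": 0, "tz": 0, "wx": 0, "wy": 8, "wz": 0, "jaw": 0.64}, {"tx": 0, "ty": 0, "tz": 0, "wx": 0, "wy": 9, "wz": 0, "jaw": 0.64}, {"tx": 0, "ty": 0, "tz": 0, "wx": 0, "wy": 0, "wz": 0, "jaw": 0.64}])

```text
clock: 14.78
eef_pos: [0.4368, 0.2269, 0.2]
ee_rot: [[0.904, -0.072, 0.422], [-0.065, -0.997, -0.03], [0.423, -0.0, -0.906]]
contact_force: [-0.3, -0.3, 0.3]
width: 0.0339
```

```bash
python3 look.py 8 wrist top; python3 -c "
import cv2
i=cv2.imread('pics/top8.png');cv2.imwrite('pics/c9.png',cv2.resize(i[180:270,190:400],None,fx=3.8,fy=3.8,interpolation=3))"
```

```text
clock 14.775
q [32.0485, -4.0587, 110.8588, -18.0116, 53.9024, 44.3685]
eef_pos [0.4368, 0.2269, 0.2]
ee_rot [[0.9036, -0.072, 0.4224], [-0.0653, -0.9974, -0.0303], [0.4235, -0.0002, -0.9059]]
contact_force [-0.2691, -0.3186, 0.2774]
width 0.0339
```

View pics/wrist8.png

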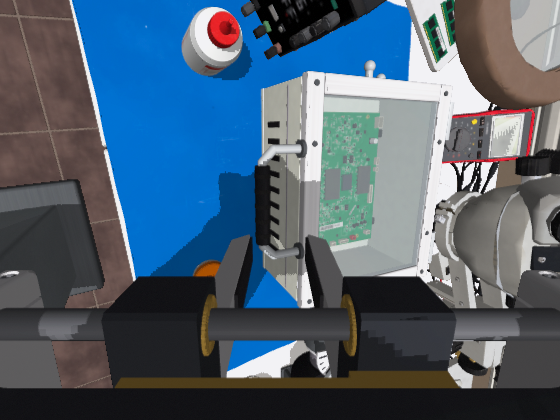

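View pics/c9.png

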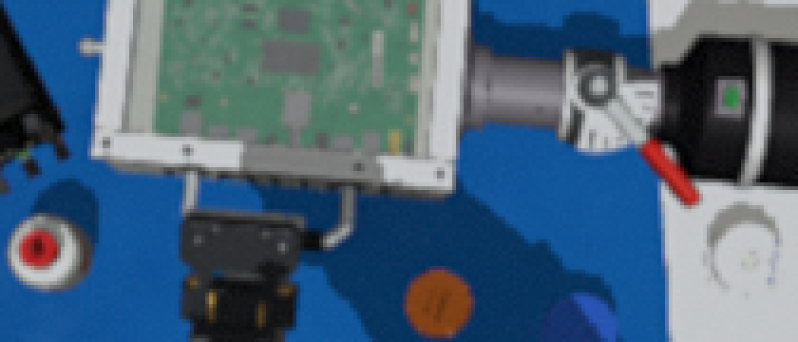

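The bar runs from (263,166) to (264,245) in the wrist view, and the lever looks to be at about 45° in the top view.

```bash
python3 - <<'E'
from h import *
from kin import *
from bench import bot
d=np.load("w8.npz");s=bot.sense();o=s["eef_pos"];R=s["ee_rot"]
a=ray(d,263,166,.126);b=ray(d,264,245,.126);m=(a+b)/2
print(a,b,m,"model",gripat(0),"bardir",np.degrees(np.arctan2((a-b)[0],(a-b)[1])))
for g in (m,gripat(0),(m+gripat(0))/2):
    t=R.T@(g-(o-R[:,2]*.055));print((t*1000).round(1))
t=bot.get_image("top")
# lever
k=lambda x,y:(x/3.8+190,y/3.8+180)
p=ray(t,*k(642,143),.135);q=ray(t,*k(696,198),.135);ax=ray(t,*k(599,85),.14)
for v in (q-p,q-np.array([.562,-.0042,.135])): print("lever deg",np.degrees(np.arctan2(v[1],v[0]))%360-175.8)
E
```

```text
[0.45649233 0.26647522 0.126     ] [0.45062089 0.18557067 0.126     ] [0.45355661 0.22602295 0.126     ] model [0.45259209 0.22609278 0.126     ] bardir 4.1508147200679115
[-17.7  -0.2 129.1]
[-18.6  -0.2 128.7]
[-18.1  -0.2 128.9]
lever deg 48.798996341585394
lever deg 44.681239021582996
```

Request:
step_arm(increments=[{"tx": -18, "ty": 0, "tz": 10, "wx": 0, "wy": 0, "wz": 0, "jaw": 0.64}, {"tx": 0, "ty": 0, "tz": 20, "wx": 0, "wy": 0, "wz": 0, "jaw": 0.64}, {"tx": 0, "ty": 0, "tz": 25, "wx": 0, "wy": 0, "wz": 0, "jaw": 0.64}, {"tx": 0, "ty": 0, "tz": 25, "wx": 0, "wy": 0, "wz": 0, "jaw": 0.64}, {"tx": 0, "ty": 0, "tz": 20, "wx": 0, "wy": 0, "wz": 0, "jaw": 0.64}, {"tx": 0, "ty": 0, "tz": 0, "wx": 0, "wy": 0, "wz": 0, "jaw": 0.64}])

```text
clock: 15.68
eef_pos: [0.4645, 0.224, 0.1004]
ee_rot: [[0.905, -0.076, 0.419], [-0.068, -0.997, -0.033], [0.42, 0.002, -0.908]]
contact_force: [-0.2, -0.2, 0.5]
width: 0.0338
```

```bash
python3 look.py 9 wrist
```

```text
clock 15.675
q [29.6648, 6.3155, 114.7873, -21.5571, 39.9792, 48.2925]
eef_pos [0.4645, 0.224, 0.1004]
ee_rot [[0.9049, -0.0757, 0.4187], [-0.068, -0.9971, -0.0332], [0.42, 0.0015, -0.9075]]
contact_force [-0.1937, -0.1554, 0.5111]
width 0.0338
```

View pics/wrist9.png

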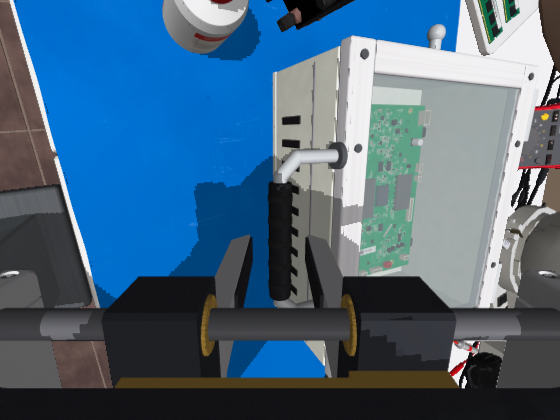

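The bar is centred between the fingers (u about 281). Next I'll go down the last 29 mm and close.

Request:
step_arm(increments=[{"tx": 0, "ty": 0, "tz": 15, "wx": 0, "wy": 0, "wz": 0, "jaw": 0.64}, {"tx": 0, "ty": 0, "tz": 14, "wx": 0, "wy": 0, "wz": 0, "jaw": 0.64}, {"tx": 0, "ty": 0, "tz": 0, "wx": 0, "wy": 0, "wz": 0, "jaw": 0.64}, {"tx": 0, "ty": 0, "tz": 0, "wx": 0, "wy": 0, "wz": 0, "jaw": 1}, {"tx": 0, "ty": 0, "tz": 0, "wx": 0, "wy": 0, "wz": 0, "jaw": 1}, {"tx": 0, "ty": 0, "tz": 0, "wx": 0, "wy": 0, "wz": 0, "jaw": 1}, {"tx": 0, "ty": 0, "tz": 0, "wx": 0, "wy": 0, "wz": 0, "jaw": 1}])

```text
clock: 16.6
eef_pos: [0.4769, 0.224, 0.0758]
ee_rot: [[0.903, -0.074, 0.423], [-0.067, -0.997, -0.031], [0.424, -0.001, -0.906]]
contact_force: [4.2, -1.8, 2.8]
width: 0.0144
```

```bash
python3 look.py 10 wrist; python3 - <<'E'
from kin import *
from bench import bot
s=bot.sense();o=s["eef_pos"];R=s["ee_rot"];print("pinch",o-R[:,2]*.055,"grip",gripat(0))
# plan: hold R fixed, displacements along arc
p0=gripat(0)
for n in (16,):
    A=np.r_[0,1,np.arange(3.5,44,3),45]; prev=p0
    for a in A[1:]:
        g=gripat(a);print(a,(R.T@(g-prev)*1000).round(1));prev=g
E
```

```text
clock 16.6
q [28.8125, 9.813, 114.7657, -22.9856, 36.2076, 49.4086]
eef_pos [0.4769, 0.224, 0.0758]
ee_rot [[0.9032, -0.0738, 0.4228], [-0.0671, -0.9973, -0.0307], [0.424, -0.0007, -0.9057]]
contact_force [4.1913, -1.8321, 2.7501]
width 0.0144
pinch [0.45367167 0.22563507 0.12562468] grip [0.45259209 0.22609278 0.126     ]
1.0 [ 1.9 -0.  -4. ]
3.5 [ 5.  -0.  -9.8]
6.5 [  6.6  -0.  -11.4]
9.5 [  7.2  -0.  -11.1]
12.5 [  7.8  -0.  -10.7]
15.5 [  8.3  -0.  -10.2]
18.5 [ 8.8 -0.  -9.8]
21.5 [ 9.3 -0.  -9.3]
24.5 [ 9.8 -0.  -8.8]
27.5 [10.3 -0.  -8.3]
30.5 [10.7 -0.  -7.7]
33.5 [11.1 -0.  -7.2]
36.5 [11.4 -0.  -6.6]
39.5 [11.8 -0.  -6. ]
42.5 [12.1 -0.  -5.3]
45.0 [10.3 -0.  -4. ]
```

View pics/wrist10.png

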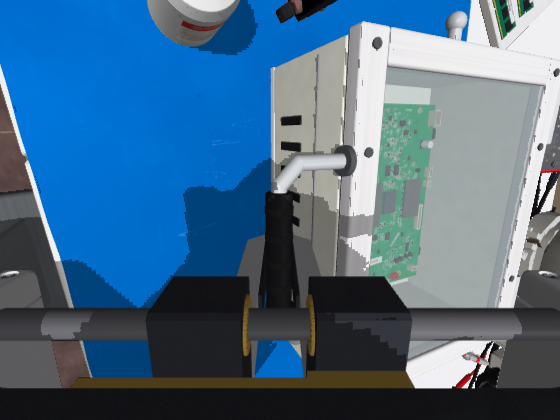

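The bar is held, at 14.4 mm width against the 15 mm sleeve. I'll lift along the arc, starting with the first 12.5° as a check.

Request:
step_arm(increments=[{"tx": 1.9, "ty": 0, "tz": -4, "wx": 0, "wy": 0, "wz": 0, "jaw": 1}, {"tx": 5, "ty": 0, "tz": -9.8, "wx": 0, "wy": 0, "wz": 0, "jaw": 1}, {"tx": 6.6, "ty": 0, "tz": -11.4, "wx": 0, "wy": 0, "wz": 0, "jaw": 1}, {"tx": 7.2, "ty": 0, "tz": -11.1, "wx": 0, "wy": 0, "wz": 0, "jaw": 1}, {"tx": 7.8, "ty": 0, "tz": -10.7, "wx": 0, "wy": 0, "wz": 0, "jaw": 1}])

```text
clock: 17.27
eef_pos: [0.4827, 0.2235, 0.1303]
ee_rot: [[0.903, -0.074, 0.422], [-0.067, -0.997, -0.031], [0.423, -0.0, -0.906]]
contact_force: [12.5, -1.0, -4.0]
width: 0.014
```

```bash
python3 look.py 11 wrist
```

```text
clock 17.275
q [28.3681, 5.5008, 111.1534, -19.3205, 43.4943, 44.3538]
eef_pos [0.4827, 0.2235, 0.1303]
ee_rot [[0.9035, -0.0736, 0.4223], [-0.0669, -0.9973, -0.0308], [0.4234, -0.0004, -0.9059]]
contact_force [12.4659, -1.0007, -4.0456]
width 0.014
```

View pics/wrist11.png

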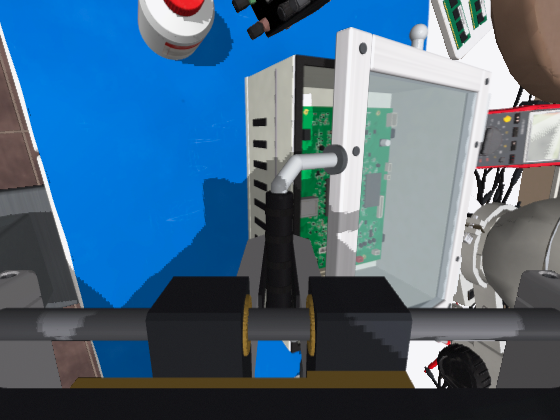

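The lid is rising. A 12 N radial pull means my arc is slightly too long, so I'll ease 1 mm towards the back as I go on.

Request:
step_arm(increments=[{"tx": 8.8, "ty": 0, "tz": -9.9, "wx": 0, "wy": 0, "wz": 0, "jaw": 1}, {"tx": 9.3, "ty": 0, "tz": -9.6, "wx": 0, "wy": 0, "wz": 0, "jaw": 1}, {"tx": 9.3, "ty": 0, "tz": -9.3, "wx": 0, "wy": 0, "wz": 0, "jaw": 1}, {"tx": 9.8, "ty": 0, "tz": -8.8, "wx": 0, "wy": 0, "wz": 0, "jaw": 1}, {"tx": 10.3, "ty": 0, "tz": -8.3, "wx": 0, "wy": 0, "wz": 0, "jaw": 1}, {"tx": 10.7, "ty": 0, "tz": -7.7, "wx": 0, "wy": 0, "wz": 0, "jaw": 1}])

```text
clock: 18.08
eef_pos: [0.5114, 0.2212, 0.2033]
ee_rot: [[0.905, -0.074, 0.419], [-0.067, -0.997, -0.031], [0.421, 0.0, -0.907]]
contact_force: [-7.3, 0.7, 2.9]
width: 0.0142
```

Request:
step_arm(increments=[{"tx": 11.0, "ty": 0, "tz": -7.2, "wx": 0, "wy": 0, "wz": 0, "jaw": 1}, {"tx": 11.3, "ty": 0, "tz": -6.6, "wx": 0, "wy": 0, "wz": 0, "jaw": 1}, {"tx": 11.7, "ty": 0, "tz": -6, "wx": 0, "wy": 0, "wz": 0, "jaw": 1}, {"tx": 12, "ty": 0, "tz": -5.3, "wx": 0, "wy": 0, "wz": 0, "jaw": 1}, {"tx": 10.2, "ty": 0, "tz": -4, "wx": 0, "wy": 0, "wz": 0, "jaw": 1}, {"tx": 0, "ty": 0, "tz": 0, "wx": 0, "wy": 0, "wz": 0, "jaw": 1}, {"tx": 0, "ty": 0, "tz": 0, "wx": 0, "wy": 0, "wz": 0, "jaw": 1}, {"tx": 0, "ty": 0, "tz": 0, "wx": 0, "wy": 0, "wz": 0, "jaw": 1}])

```text
clock: 19.08
eef_pos: [0.5502, 0.2183, 0.2535]
ee_rot: [[0.904, -0.074, 0.421], [-0.067, -0.997, -0.031], [0.422, 0.0, -0.907]]
contact_force: [-8.7, -1.9, 7.4]
width: 0.0143
```

```bash
python3 look.py 12 wrist scene top; python3 - <<'E'
from kin import *
from bench import bot
s=bot.sense();o=s["eef_pos"];R=s["ee_rot"];p=o-R[:,2]*.055;v=p-hinge
print("pinch",p,"angle",np.degrees(np.arctan2(v[2],-v@xb)),"rad",np.hypot(v[2],v@xb),"goal",gripat(45))
E
python3 -c "
import cv2
i=cv2.imread('pics/top12.png');cv2.imwrite('pics/c10.png',cv2.resize(i[140:280,190:410],None,fx=3.6,fy=3.6,interpolation=3))
i=cv2.imread('pics/scene12.png');cv2.imwrite('pics/c11.png',cv2.resize(i[110:310,180:400],None,fx=2.9,fy=2.9,interpolation=3))"
```

```text
clock 19.075
q [23.9794, 5.8752, 93.5551, -13.4686, 58.9774, 32.9751]
eef_pos [0.5502, 0.2183, 0.2535]
ee_rot [[0.9041, -0.0739, 0.4209], [-0.067, -0.9973, -0.0312], [0.422, 0.0001, -0.9066]]
contact_force [-8.7322, -1.8882, 7.4307]
width 0.0143
pinch [0.5269991  0.21998142 0.30337245] angle 45.004398328442726 rad 0.2508232706871921 goal [0.52620296 0.22068713 0.30419091]
```

View pics/wrist12.png

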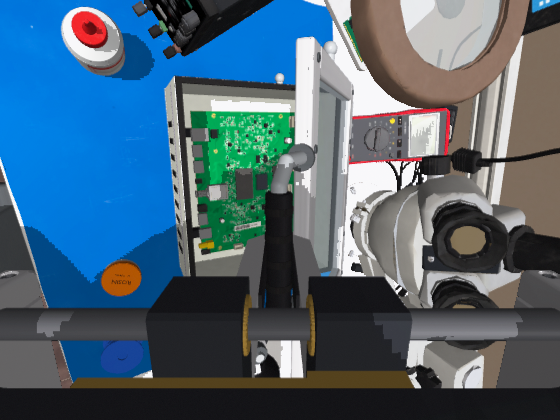

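View pics/c10.png

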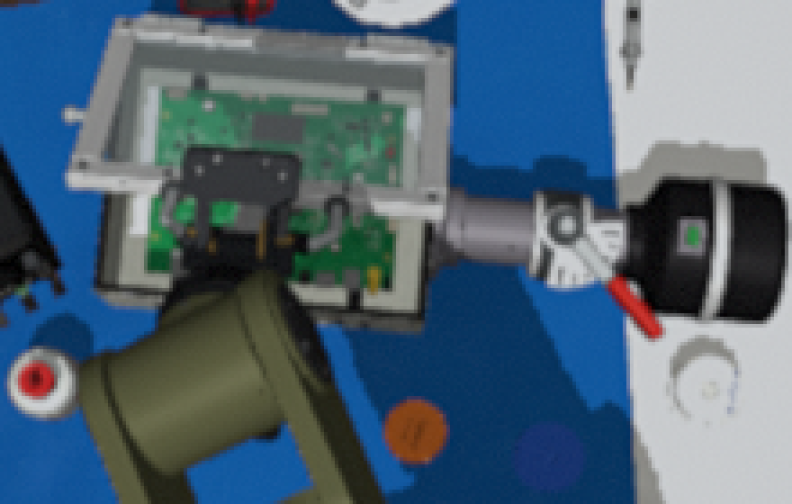

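View pics/c11.png

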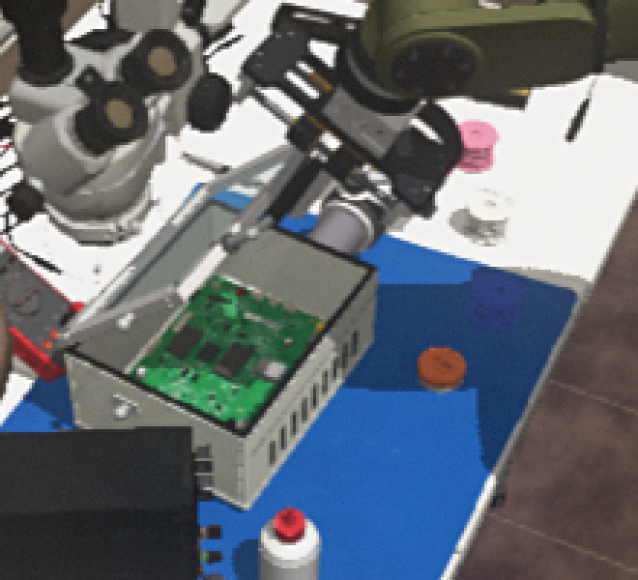

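The lid is at 45° and held by the grip. I'll ease off about 1 mm of radial push, settle, do a last check and hand in.

Request:
step_arm(increments=[{"tx": -0.3, "ty": 0, "tz": -0.8, "wx": 0, "wy": 0, "wz": 0, "jaw": 1}, {"tx": 0, "ty": 0, "tz": 0, "wx": 0, "wy": 0, "wz": 0, "jaw": 1}, {"tx": 0, "ty": 0, "tz": 0, "wx": 0, "wy": 0, "wz": 0, "jaw": 1}, {"tx": 0, "ty": 0, "tz": 0, "wx": 0, "wy": 0, "wz": 0, "jaw": 1}])

```text
clock: 19.73
eef_pos: [0.5501, 0.2182, 0.2536]
ee_rot: [[0.904, -0.074, 0.421], [-0.067, -0.997, -0.031], [0.422, 0.0, -0.906]]
contact_force: [-3.0, -2.2, 1.6]
width: 0.0138
```

```bash
python3 - <<'E'
from kin import *
from h import *
from bench import bot
s=bot.sense();o=s["eef_pos"];R=s["ee_rot"];p=o-R[:,2]*.055;v=p-hinge
print(s["clock"],s["width"],"lid",np.degrees(np.arctan2(v[2],-v@xb)),s["contact_force"],np.abs(s["joint_velocities"]).max())
t=bot.get_image("top");k=lambda x,y:(x/3.6+190,y/3.6+140)
a=ray(t,*k(615,284),.135);b=ray(t,*k(655,331),.135)
for u in (b-a,b-np.array([.562,-.0042,.135])):print("lever",np.degrees(np.arctan2(u[1],u[0]))%360-175.8)
for n,x,y,z in(("bottle",38,379,.112),("tin",416,431,.018),("spool",705,382,.038)):print(n,ray(t,*k(x,y),z))
E
```

```text
19.725 0.013770134048407733 lid 45.015909083471215 [-2.99332004 -2.1814784   1.60562199] 0.11687444208739546
lever 44.646852089355576
lever 43.45355424957822
bottle [0.44217391 0.38551168 0.112     ]
tin [0.4111006  0.10096252 0.018     ]
spool [ 0.45241462 -0.12245581  0.038     ]
```

```bash
python3 -c "
from bench import bot
print(bot.hand_in())"
```

```text
the job is handed in; nothing more can be done
None
```

The damper lever is at half open and the lid is held at 45° by its black grip. I handed the job in at about 19.7 s of the 48 s allowed; no verdict was reported.

**What I did:** With the lid shut, I pinched the red lever and turned it from about 17° to half open. Then I gripped the black sleeve with the tool tilted 25° forward and raised the lid along its arc.

**Last checks:**

| Check | Reading |
|---|---|
| Lid angle, from the tool pose | 45.0° |
| Lever angle, top view | 43.5–44.6° |
| Finger opening on the 15 mm sleeve | 13.8 mm, still held |
| Outside force on the tool | about 4 N |
| Arm movement | still (joint speeds about 0.1°/s) |
| Bottle, tin and spool | within about 4 mm of their starts, which is measuring error |

**What failed or disagreed:**
- **Rejected moves:** the first two move calls were refused for missing keys; nothing moved.
- **Missed grips:** the first two tries to pinch the lever closed in air above it. The finger ends appeared about 36 mm behind the reported TCP in both the wrist and scene pictures. I used that measured offset afterwards, and both grips then held.
- **Lever reading:** one short-baseline reading of the lever gave 48.8°, against 44.7° from the longer baseline in the same picture. Both are within the 8° tolerance.

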